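# Lever open the printer controller box with the print scraper

## Task

The print scraper has been left under the low plywood riser with only its steel blade sticking out: draw it right out, lay it down on the open bench and let go of it, then take it again by the handle. Push the blade into the pry notch in the front of the grey controller box and lever the snapped-shut cover up with it - with the blade, not with the fingers - then swing the cover open until it stands about upright or beyond on its own. Finish with the scraper lying flat on the bench, let go, and leave the other things on the bench where they are.

Things in the scene. Friction and masses are not known exactly. Their poses are not given: they have to be found in the camera images.
- scraper: Print scraper, 195 mm long, 110 g: black flat handle 115 long x 28 wide x 18 mm thick, then a rigid steel blade 80 long x 42 wide x 3 mm thick. Origin: centre of the handle's underside; x runs along the tool to the blade's tip, z up. It starts flat on the bench, handle under the riser, 65 to 80 mm of blade sticking out.
- blade_tip (a point): middle of the blade's front edge, at mid-thickness: 137.5 mm ahead of the scraper's origin, 9 mm above its underside. When the tool lies flat the blade stands 7.5 mm clear of the bench and can be pinched by its two long edges. The last 10 mm are 2 mm thick.
- handle_end (a point): middle of the butt end of the scraper's handle: 57.5 mm behind the scraper's origin, 9 mm above its underside. The tool balances about 25 mm ahead of its origin, so it lies steady on its handle.
- riser: Fixed plywood riser, 300 mm wide (y), 180 mm deep (x), board top 68 mm high, 50 mm clear below; open front and back, 18 mm side panels. Origin: on the bench under its middle; front at x = -90 mm, facing roughly to the robot's left. A small spool and a carton on top reach 113 mm above the bench, at least 30 mm back from the front edge.
- box: Printer controller box, fixed: grey shell 140 mm deep (x), 190 mm wide (y), rim 88 mm high, shut by a flush grey cover 4 mm thick with black vent slits and an arrow pointing at the pry notch. Origin: on the bench under its middle; front at x = -70 mm, facing roughly to the robot's right; hinge along the back. The inside is clear above 41 mm, but for the two catches.
- notch (a point): Centre of the pry notch at the front wall's outer face; axes as the box (the blade goes in along +x). 64 mm wide, 8 mm high (80 to 88 mm above the bench, right under the cover), open through the 4 mm wall into the hollow. A 64 mm wide sill, level with its lower edge, sticks out 12 mm in front as a fulcrum.
- cover (a joint): Opening angle of the cover: 0 shut, 1.57 upright, stops at 1.8. Two snap catches, 55 to 75 mm either side of the middle just behind the front wall, let go once the front edge is up 5 to 10 mm (0.04 to 0.08); that takes about 8 N at the edge. Beyond, the cover (140 g) takes about 2 N and the stiff hinge holds it at any angle.
- cover_front (a point): middle of the lower front edge of the cover, 140 mm from the hinge; moves with the cover
- cover_hinge (a point): middle of the cover's hinge line, at the box's back rim (70 mm behind the box's middle), 88 mm above the bench
- caliper: digital caliper lying flat, about 200 x 55 x 14 mm; loose, not part of the job: leave it alone. Origin: centre of its underside
- bottle: white bottle with a black cap, 56 mm across, 130 mm tall, standing; loose, not part of the job: leave it alone. Origin: centre of its underside
- mug: white mug, 80 mm across, 92 mm tall, standing; loose, not part of the job: leave it alone. Origin: centre of its underside
- parts_tray: open white tray of small printed parts, 130 x 100 x 35 mm; loose, not part of the job: leave it alone. Origin: centre of its underside
- screwdriver: screwdriver lying flat, 170 mm long; loose, not part of the job: leave it alone. Origin: centre of its underside
- vase: blue printed vase, 60 mm across, 90 mm tall, standing; loose, not part of the job: leave it alone. Origin: centre of its underside
- tin: plain round aluminium tin, 60 mm across, 45 mm tall; loose, not part of the job: leave it alone. Origin: centre of its underside
There are look-alikes about, which are no part of the job. What is shaped like the scraper but purple or turquoise is not meant.

How it is judged:
On the way, in this order (a step that is already met when the one before it is completed fails the run):
1. the scraper lies on the open bench, let go, its handle fully out from under the riser (x of handle_end in the frame of riser below -0.09 m and height (world z) of scraper below 0.025 m and height (world z) of each of blade_tip, handle_end below 0.03 m and contact force between the fingers and scraper below 0.1 N), for 0.1 s.
2. the cover has been levered up out of its catches (over 0.08 rad) with the scraper on the box, held by its handle, and no finger touching the box or cover (value of joint cover above 0.08 rad and contact force between scraper and box above 0.3 N and distance between the grasp point and scraper below 0.075 m and contact force between the fingers and box below 0.1 N), for 0.1 s.
At the end, for the whole second after the job is handed in: The cover stands open by itself at more than 1.2 rad (about 70 degrees) and at rest; the scraper lies flat on the bench (its underside centre under 25 mm, its blade tip and handle end under 30 mm high), still and released (value of joint cover above 1.2 rad and velocity of joint cover between -0.05 and 0.05 rad/s and height (world z) of scraper below 0.025 m and height (world z) of each of blade_tip, handle_end below 0.03 m and linear speed of scraper below 0.02 m/s and contact force between the fingers and scraper below 0.1 N); the robot touches nothing.
It fails at once if another thing on the bench is shoved more than 40 mm from its place (distance of any of caliper, bottle, mug, parts_tray, screwdriver, vase, tin from where it was at the start of the episode above 0.04 m).
It fails at once if a standing thing is knocked over (angle between any of bottle, mug, vase, tin's own z axis and vertical above 0.6 rad).
It also fails if it takes over 54 s, if anything falls off the work surface, if the arm or the gripper's body presses on something with over 40 N, if the wrist force passes 120 N, or if a joint passes its speed limit or range.

## Robot

A 7-joint arm with a two-finger parallel gripper is mounted at the origin on the work surface. World frame = base frame: x ahead of the robot, y to its left, z up, the work surface at z = 0. Lengths are in m, angles in rad, forces in N, time in s.
With the tool pointing down it reaches from about 0.425 to 0.875 m from the base axis. Payload 4.7 kg.
Tool frame: the origin (TCP) lies midway between the tips of the shut fingers; the grasp point (between the pads) lies 19 mm behind it (grip_depth is the distance from the TCP to the grasp point, in m); z points along the fingers, y is the line along which they close (so a half turn about z gives the same grasp; the last joint's range is limited). The gripper opens to 85 mm and grips with 20 to 120 N. Pads are 22 mm wide; open, the fingers measure 114 mm over their backs; the gripper's body (76 mm by 85 mm) begins 54 mm behind the grasp point. The pads swing forward as they close: fully open they stand 13 mm farther back than shut.
Start: joints at [1.329, 0.321, -0.07, 1.45, 0.023, 1.371, -0.057], TCP at [0.164, -0.629, 0.231] pointing down, gripper open.
Joint ranges: [-2.86, 2.86], [-0.3, 2.09], [-1.38, 1.24], [0.06, 2.45], [-1.56, 4.7], [0.09, 2.05], [-2.69, 2.69]. Speed limits (rad/s): [2.57, 2.57, 3.14, 3.14, 3.14, 3.14, 3.14].

## Interface

Orientations are given as [roll, pitch, yaw] about the fixed x, y, z axes, in that order (R = Rz(yaw) Ry(pitch) Rx(roll)).
In Python, from plant import * gives the robot as it stands. The module is installed in compiled form; this text tells all that it offers.
- The arm moves only by the tool move_arm, never from a script. Its argument "increments" is a list that holds one entry, the list of rows, each a list of 7 numbers: the turn, a rotation vector about the tool's x, y, z each as a share of 30 degrees, from -1 to 1, then the shift along the tool's x, y, z each as a share of 0.6 m, from -1 to 1, then the opening, from -1 (shut) to 1 (fully open). A call has exactly 5 rows; each row is the pose to reach, as a shift and turn from the pose commanded when the call began, along the tool's axes at that moment; what a row does not reach only later rows make up. A row lasts 1/12 s, in which the tool goes at most 41.7 mm and 7.16 degrees, less where a joint would pass 70% of its speed; a pose out of reach is approached as far as the arm can. A call with a number of a shift or a turn outside -1 to 1 is refused whole. A call with a gripper value outside its range is refused whole. The fingers move at their own pace and stop on an object; "squeeze" is the grip in N (left out, the last holds). Time passes only in rows, so rows that repeat a pose let the fingers close, or fill a call up. It gives the time, the measured TCP pose, the force, the opening and the grip force at its end, in the units of the state.
- get_state(): the state, without advancing time (a new reading comes with each control period).
- read_camera(name): name is "scene" or "top" or "wrist"; returns the picture (384x512x3 uint8, red, green, blue); there is no depth.
- camera_info(name): a dict with "camera_matrix" (3x3 intrinsics, pixels), "world_from_camera" (4x4, takes a point from camera to world coordinates); the wrist camera has in their place "T_tool_cam" (4x4, takes a point from camera to tool coordinates, whose origin is the TCP and whose axes are the flange's). Camera axes: x right, y down, z forward; pixel columns grow to the right and rows downward; lengths in m; the calibration is good to about 2 mm. A picture is of the moment at which its call begins: read the wrist's pose just before it. camera_info takes no time and is no camera call.
- hand_in(): hands the job in; it is judged then, once.
The state is a dict: "clock": time; "qpos": joint angles; "qd": joint speeds; "joint_efforts": joint torques, N m; "tcp_pos": TCP position; "tool_rot": TCP orientation; "contact_force": force on the tool from outside, world axes, zero at the start; "moment": the same for the moment, N m; "width": finger opening in m; "finger_force": force on a finger pad.
Only numpy, scipy, OpenCV 4.12 (cv2) and the standard library are available. Lean on these libraries where they do the work, as an engineer would, in place of code of your own. Each camera call takes 0.05 s, during which the arm holds its last target. There are 200 camera calls.

## Working session

There is one attempt and no reset: what is moved stays moved. The work goes in short steps, Python scripts to look and compute and a tool call to move; the robot and the scene stay as the last step left them, time stands still between calls to the robot, and variables do not carry over. Pictures are saved under pics/ and viewed, at most 10 in all, crops included, and the job is handed in when it is done.

Besides the shell and the picture viewer there is one more tool, called after "Request:" by a JSON object that holds its "name" and its "arguments". move_arm: Moves the arm, as the interface text tells. Shift numbers are shares of 0.6 m and turn numbers shares of 30 degrees, none past 1 either way. Its arguments: {"type":"object","properties":{"increments":{"type":"array"},"squeeze":{"type":"number"}},"required":["increments"]}

```bash
mkdir -p pics
cat > h.py <<'E'
import numpy as np, cv2
from plant import *
from scipy.spatial.transform import Rotation as R
def save(n,name):
    im=read_camera(n); cv2.imwrite('pics/'+name,im[:,:,::-1]); return im
def ray(n,px,z):
    c=camera_info(n);K=np.array(c['camera_matrix']);T=np.array(c['world_from_camera'])
    d=T[:3,:3]@np.linalg.solve(K,[px[0],px[1],1]);o=T[:3,3]
    return o+d*(z-o[2])/d[2]
def proj(n,p):
    c=camera_info(n);K=np.array(c['camera_matrix']);T=np.array(c['world_from_camera'])
    q=K@(T[:3,:3].T@(np.array(p)-T[:3,3]));return q[:2]/q[2]
E
python3 - <<'E'
from h import *
a=save('scene','s0.png');b=save('top','t0.png')
cv2.imwrite('pics/t0b.png',cv2.resize(b,(800,600),interpolation=cv2.INTER_CUBIC)[:,:,::-1])
print(get_state())
for n in('scene','top'):
    c=camera_info(n);print(c)
print(camera_info('wrist'))
E
```

```text
{'clock': 0.1, 'qpos': array([ 1.32909657,  0.32176913, -0.07006693,  1.45153518,  0.02259397,
        1.37081826, -0.05689911]), 'qd': array([ 0.00177865, -0.00117679,  0.00024821, -0.00386786, -0.00068618,
        0.000657  , -0.00109238]), 'joint_efforts': array([-5.12952113e-06, -4.94881153e+01, -3.83700924e-01, -3.15209198e+01,
        1.31231747e-02,  7.40751304e-03,  1.51125329e-05]), 'tcp_pos': array([ 0.16428607, -0.62839993,  0.23032853]), 'tool_rot': array([-3.13985167e+00,  9.28896717e-05,  2.55810112e-01]), 'contact_force': array([-0.37580455, -0.07034165,  0.03193158]), 'moment': array([ 0.00019801, -0.00765303,  0.02103368]), 'finger_force': 0.0, 'width': 0.08540993048561327}
{'camera_matrix': array([[443.13968049,   0.        , 249.38336956],
       [  0.        , 443.13968049, 197.24308708],
       [  0.        ,   0.        ,   1.        ]]), 'world_from_camera': array([[-0.68983258,  0.58944907, -0.42033417,  1.16852433],
       [ 0.72380737,  0.57379539, -0.38322543,  0.55650243],
       [ 0.01529393, -0.56860236, -0.82247034,  1.27742951],
       [ 0.        ,  0
[... 308 characters left out ...]
962631,  0.02576711,  0.00912635, -0.02015383],
       [-0.01223456, -0.12317371, -0.99230971,  1.49944549],
       [ 0.        ,  0.        ,  0.        ,  1.        ]])}
{'camera_matrix': array([[290.63480967,   0.        , 253.5768983 ],
       [  0.        , 290.63480967, 193.65911223],
       [  0.        ,   0.        ,   1.        ]]), 'T_tool_cam': array([[-6.89972520e-04, -9.52721425e-01, -3.03844384e-01,
         7.95952070e-02],
       [ 9.99999323e-01, -3.72636510e-04, -1.10238426e-03,
         2.41057199e-04],
       [ 9.37041591e-04, -3.03844938e-01,  9.52721038e-01,
        -1.42664488e-01],
       [ 0.00000000e+00,  0.00000000e+00,  0.00000000e+00,
         1.00000000e+00]])}
```

View pics/t0b.png

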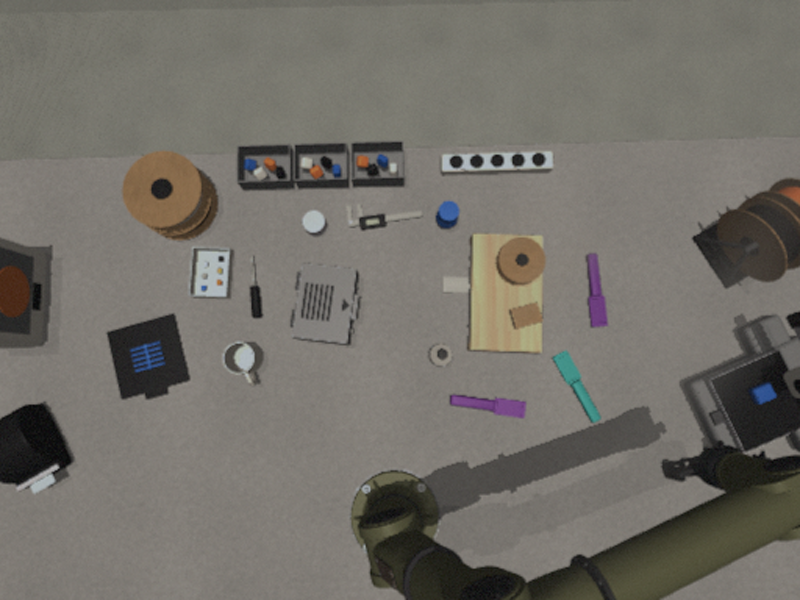

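View pics/s0.png

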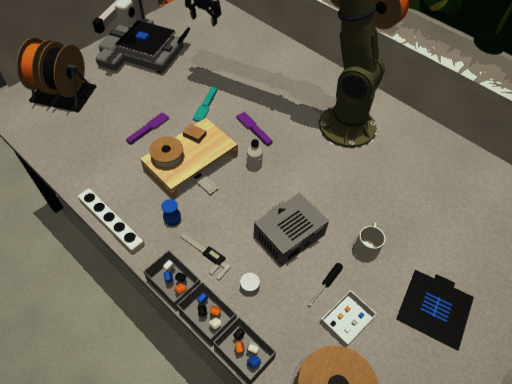

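The top view (800-px scale) shows the plywood riser at (507,293) with a bare light-grey blade sticking out of its left edge at (456,285). The box is at (327,303), its arrow pointing right to the notch side at about (352,304).

Candidates for the scraper:
- Grey blade under the riser at (456,285). This is the choice, because it is the only one under the riser.
- Purple tools at (487,405) and (597,290). Rejected.
- Turquoise tool at (577,386). Rejected.

Next I check the choice in a close crop and measure.

Run:
```python
from h import *
b=cv2.imread('pics/t0.png')
c=cv2.resize(b[140:250,180:360],None,fx=4.4,fy=4.4,interpolation=cv2.INTER_CUBIC);cv2.imwrite('pics/crop.png',c)
hsv=cv2.cvtColor(b,cv2.COLOR_BGR2HSV)
for (u,v) in [(285,182),(291,182),(296,182),(288,170),(210,195),(278,182),(310,190),(282,227)]: print((u,v),b[v,u],hsv[v,u])
```

```text
(285, 182) [150 160 162] [ 25  19 162]
(291, 182) [150 160 163] [ 23  20 163]
(296, 182) [148 158 161] [ 23  21 161]
(288, 170) [124 130 134] [ 18  19 134]
(210, 195) [84 86 89] [12 14 89]
(278, 182) [122 128 133] [ 16  21 133]
(310, 190) [122 160 173] [ 22  75 173]
(282, 227) [65 69 69] [30 15 69]
```

View pics/crop.png

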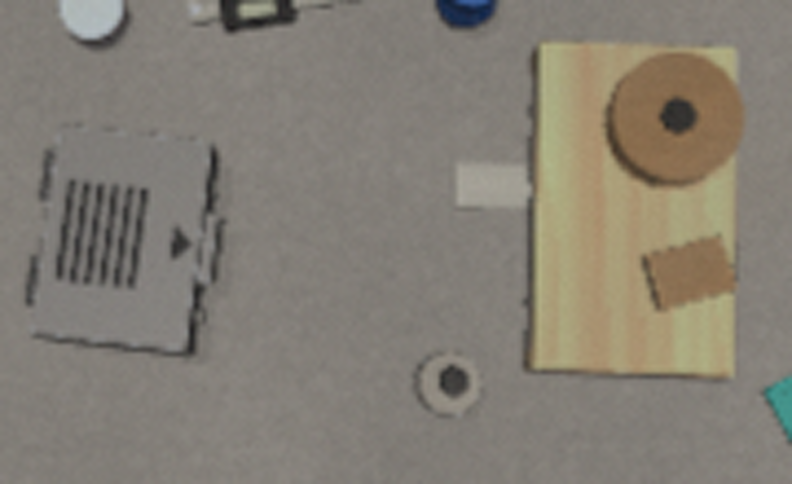

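The crop confirms it: a bare grey blade at crop (457–530, 163–208) comes out of the riser's front edge (538,43)–(530,370). The box cover spans corners (58,127), (213,145), (193,352) and (33,335), with the arrow at (180,245).

Run:
```python
from h import *
b=cv2.imread('pics/t0.png');hsv=cv2.cvtColor(b,cv2.COLOR_BGR2HSV)
W=lambda n,P,z:np.array([ray(n,p,z)[:2] for p in P])
m=np.zeros(b.shape[:2],np.uint8)
r=(slice(172,192),slice(278,302));m[r]=((b[r].min(2)>138)&(hsv[r][...,1]<35))*255
ys,xs=np.nonzero(m);cs,_=cv2.findContours(m,0,1)
k=max(cs,key=cv2.contourArea);rect=cv2.minAreaRect(k);print(rect)
# centreline of blade: mean row per column
cols=[(x,ys[xs==x].mean(),len(ys[xs==x])) for x in range(xs.min(),xs.max()+1)];print(cols)
good=[c for c in cols if c[2]>=8]
L=W('top',[c[:2] for c in good],.0105);d=np.polyfit(L[:,1],L[:,0],1);print('blade cl ends',L[0],L[-1],'dx/dy',d[0])
f=lambda P:[(x/4.4+180-.4,y/4.4+140-.4) for x,y in P]
rf=W('top',f([(539,43),(531,370)]),.068);print('riser front',rf,'edge dx,dy',rf[1]-rf[0])
rb=W('top',f([(737,46),(735,376)]),.068);print('riser back',rb)
bx=W('top',f([(214,145),(193,354),(33,335),(58,126)]),.092);print('box FT,FB,BB,BT',bx,'ctr',bx.mean(0))
for i in range(4):print(np.linalg.norm(bx[i]-bx[(i+1)%4]),np.degrees(np.arctan2(*(bx[i]-bx[(i+1)%4])[::-1])))
print('arrow',W('top',f([(182,245)]),.092))
sl=W('top',f([(72,182),(85,184),(102,185),(119,186),(142,188),(62,278),(76,279),(95,281),(112,283),(133,286)]),.092);print(sl[:5]-sl[5:])
for nm,p,z in [('bottle',(454,381),.13),('vase',(466,2),.09),('tin',(93,8),.045)]:print(nm,W('top',f([p]),z))
# scene box
# dark mask of box in scene top face
g=cv2.imread('pics/s0.png');cv2.imwrite('pics/crop2.png',cv2.resize(g[165:285,180:340],None,fx=5,fy=5,interpolation=cv2.INTER_CUBIC))
```

```text
((291.5, 181.5), (9.0, 15.0), 90.0)
[(284, np.float64(181.5), 10), (285, np.float64(182.0), 9), (286, np.float64(181.5), 8), (287, np.float64(181.0), 9), (288, np.float64(181.5), 8), (289, np.float64(181.0), 9), (290, np.float64(182.0), 9), (291, np.float64(181.5), 10), (292, np.float64(182.0), 9), (293, np.float64(182.0), 9), (294, np.float64(182.0), 9), (295, np.float64(182.0), 9), (296, np.float64(182.0), 9), (297, np.float64(182.0), 9), (298, np.float64(182.0), 9), (299, np.float64(183.0), 3)]
blade cl ends [ 0.58852643 -0.14766934] [ 0.58491074 -0.20549701] dx/dy 0.07505320375478763
riser front [[ 0.70874033 -0.22021516]
 [ 0.41092942 -0.20055343]] edge dx,dy [-0.2978109   0.01966172]
riser back [[ 0.70099097 -0.4005816 ]
 [ 0.40110039 -0.38161826]]
box FT,FB,BB,BT [[0.6177288  0.07727124]
 [0.43160382 0.0989444 ]
 [0.4518747  0.24004791]
 [0.63874279 0.21701288]] ctr [0.53498753 0.15831911]
0.18738258952217807 -6.641845741412732
0.14255212630596473 -98.1751586186051
0.1882824835226856 172.97266095493436
0.14131282145401178 81.44808784036601
arrow [[0.52843092 0.10723444]]
[[ 0.08585278 -0.00939829]
 [ 0.08494824 -0.0085881 ]
 [ 0.08585584 -0.00692909]
 [ 0.08671734 -0.00704798]
 [ 0.0875142  -0.0089817 ]]
bottle [[ 0.40128956 -0.12677453]]
vase [[ 0.74316714 -0.15284753]]
tin [[0.75911048 0.19157772]]
```

View pics/crop2.png

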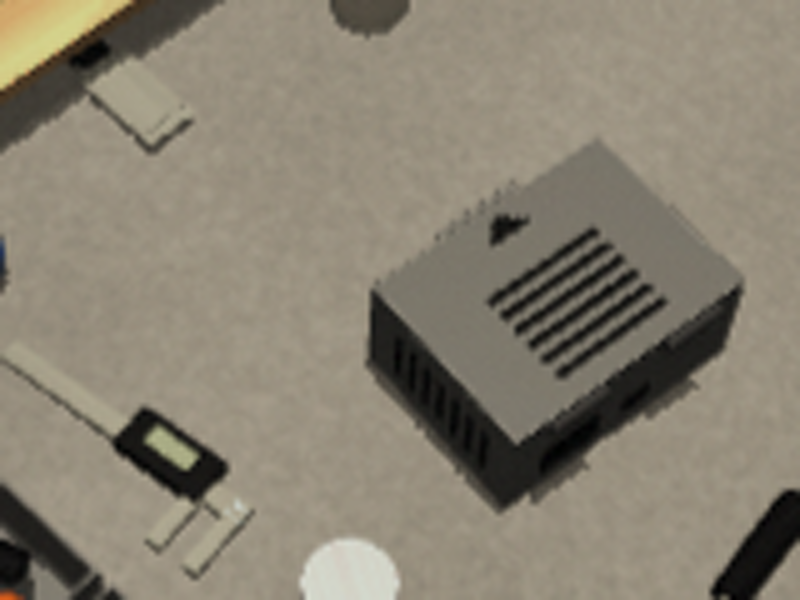

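Run:
```python
from h import *
f=lambda p:(p[0]/5+180-.4,p[1]/5+165-.4)
for n,p,z in [('tipL',(152,146),.0095),('tipR',(192,118),.0095),('tip',(172,132),.0095),('bladebase',(110,75),.0095),('F1',(372,288),.092),('F2',(597,138),.092),('B2',(743,285),.092),('B1',(517,443),.092),('arrow',(503,226),.092),('calip',(10,345),.005),('calip',(240,500),.005)]:
  print(n,ray('scene',f(p),z)[:2])
```

```text
tipL [ 0.60589254 -0.14292385]
tipR [ 0.56964271 -0.14026953]
tip [ 0.58785053 -0.14160276]
bladebase [ 0.58411088 -0.20936383]
F1 [0.62138065 0.0800605 ]
F2 [0.43439916 0.1070809 ]
B2 [0.45722912 0.24593628]
B1 [0.63994744 0.21689534]
arrow [0.52932194 0.10834014]
calip [ 0.77946934 -0.09596882]
calip [0.75331696 0.09267123]
```

```bash
cat >> h.py <<'E'
def down(yaw,pitch=0,ax=None):
    """tool down, tool x at yaw (deg); pitch>0 tilts tool x up (deg)"""
    return R.from_euler('z',yaw,degrees=True)*R.from_euler('y',-pitch,degrees=True)*R.from_euler('x',180,degrees=True)
def cur():
    s=get_state();return np.array(s['tcp_pos']),R.from_euler('xyz',s['tool_rot'])
def plan(wps,start=None):
    p,r=start or cur()
    for q,t in wps:
        q=np.array(q,float)
        print(np.round((r.inv()*t).as_rotvec(degrees=True)/30,3).tolist(),np.round(r.inv().apply(q-p)/.6,4).tolist())
        p,r=q,t
E
python3 - <<'E'
from h import *
s=get_state()
p0,_=cur();p1=np.array([.585,-.155,.2])
y0=np.degrees(s['tool_rot'][2])
plan([(p0+(p1-p0)*k/4,down(y0+(86.5-y0)*k/4)) for k in (1,2,3,4)])
E
```

```text
[-0.003, -0.0, -0.599] [0.2195, -0.1465, 0.0129]
[0.0, 0.0, -0.599] [0.254, -0.0717, 0.0126]
[0.0, 0.0, -0.599] [0.2637, 0.0102, 0.0126]
[-0.0, 0.0, -0.599] [0.2477, 0.091, 0.0126]
```

Request:
{"name": "move_arm", "arguments": {"increments": [[[0,0,-0.6,0.22,-0.146,0.013,0.4],[0,0,-0.6,0.22,-0.146,0.013,0.4],[0,0,-0.6,0.22,-0.146,0.013,0.4],[0,0,-0.6,0.22,-0.146,0.013,0.4],[0,0,-0.6,0.22,-0.146,0.013,0.4]]], "squeeze": 60}}

```text
clock: 0.52
tcp_pos: [0.2774, -0.5038, 0.2231]
tool_rot: [-3.14, -0.005, 0.582]
contact_force: [0.7, 0.1, -0.3]
width: 0.0597
finger_force: 0.0
```

Request:
{"name": "move_arm", "arguments": {"increments": [[[0,0,-0.6,0.254,-0.072,0.013,0.4],[0,0,-0.6,0.254,-0.072,0.013,0.4],[0,0,-0.6,0.254,-0.072,0.013,0.4],[0,0,-0.6,0.254,-0.072,0.013,0.4],[0,0,-0.6,0.254,-0.072,0.013,0.4]]]}}

```text
clock: 0.93
tcp_pos: [0.381, -0.3847, 0.2154]
tool_rot: [-3.141, -0.004, 0.896]
contact_force: [-0.1, 0.9, 0.3]
width: 0.0593
finger_force: 0.0
```

Request:
{"name": "move_arm", "arguments": {"increments": [[[0,0,-0.6,0.264,0.01,0.013,0.4],[0,0,-0.6,0.264,0.01,0.013,0.4],[0,0,-0.6,0.264,0.01,0.013,0.4],[0,0,-0.6,0.264,0.01,0.013,0.4],[0,0,-0.6,0.264,0.01,0.013,0.4]]]}}

```text
clock: 1.35
tcp_pos: [0.4849, -0.2654, 0.2077]
tool_rot: [3.141, -0.005, 1.21]
contact_force: [-0.4, 1.3, 0.2]
width: 0.0598
finger_force: 0.0
```

Request:
{"name": "move_arm", "arguments": {"increments": [[[0,0,-0.6,0.248,0.091,0.013,0.4],[0,0,-0.6,0.248,0.091,0.013,0.4],[0,0,-0.6,0.248,0.091,0.013,0.4],[0,0,-0.6,0.248,0.091,0.013,0.4],[0,0,-0.6,0.248,0.091,0.013,0.4]]]}}

```text
clock: 1.77
tcp_pos: [0.5886, -0.1463, 0.1995]
tool_rot: [3.14, -0.006, 1.523]
contact_force: [-2.2, 0.1, -0.8]
width: 0.0602
finger_force: 0.0
```

```bash
cat >> h.py <<'E'
def wray(px,z):
    p,r=cur();c=camera_info('wrist');K=np.array(c['camera_matrix']);T=np.array(c['T_tool_cam'])
    o=p+r.apply(T[:3,3]);d=r.apply(T[:3,:3]@np.linalg.solve(K,[px[0],px[1],1]));return o+d*(z-o[2])/d[2]
E
python3 - <<'E'
from h import *
print(cur()[0],get_state()['qpos']);save('wrist','w0.png')
E
```

```text
[ 0.58858389 -0.14633774  0.19951976] [ 0.69942596  0.299508   -0.59961314  1.59183874  0.1672743   1.30240803
  0.02831927]
```

View pics/w0.png

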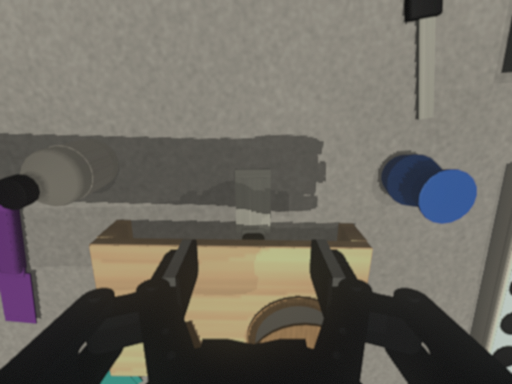

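The wrist view shows the blade at columns 236–271, rows 169–226, with the black handle behind it at (254,236) under the board. The riser's front edge is at about row 224–240, the bottle is far left and the vase on the right.

Run:
```python
from h import *
for p in [(253.5,169.5),(236,169.5),(271,169.5),(254,224),(236,224),(271,224)]:print(p,wray(p,.0105)[:2])
yaw=87.
plan([((.587,-.169,.06),down(yaw)),((.587,-.169,.001),down(yaw))])
```

```text
(253.5, 169.5) [ 0.58827068 -0.14757457]
(236, 169.5) [ 0.56788642 -0.14651493]
(271, 169.5) [ 0.6086546 -0.1486342]
(254, 224) [ 0.58530344 -0.21642846]
(236, 224) [ 0.5630558  -0.21527259]
(271, 224) [ 0.60631471 -0.2175201 ]
[-0.001, -0.006, 0.002] [-0.0318, 0.0023, 0.2322]
[0.0, 0.0, 0.0] [0.0, -0.0, 0.0983]
```

Request:
{"name": "move_arm", "arguments": {"increments": [[[0,0,0,-0.032,0.002,0.233,0.4],[0,0,0,-0.032,0.002,0.233,0.4],[0,0,0,-0.032,0.002,0.233,0.4],[0,0,0,-0.032,0.002,0.233,0.4],[0,0,0,-0.032,0.002,0.233,0.4]]]}}

```text
clock: 2.23
tcp_pos: [0.5798, -0.1764, 0.0546]
tool_rot: [-3.131, -0.001, 1.509]
contact_force: [-0.7, -1.2, -0.1]
width: 0.0597
finger_force: 0.0
```

Request:
{"name": "move_arm", "arguments": {"increments": [[[0,0,0,0,0,0.03,0.4],[0,0,0,0,0,0.06,0.4],[0,0,0,0,0,0.08,0.4],[0,0,0,0,0,0.09,0.4],[0,0,0,0,0,0.096,0.4]]]}}

```text
clock: 2.65
tcp_pos: [0.585, -0.1746, 0.0028]
tool_rot: [-3.141, 0.0, 1.512]
contact_force: [-0.2, 0.7, 0.2]
width: 0.0598
finger_force: 0.0
```

Request:
{"name": "move_arm", "arguments": {"increments": [[[0,0,0,0,0,0,0.2],[0,0,0,0,0,0,-0.1],[0,0,0,0,0,0,-0.3],[0,0,0,0,0,0,-0.3],[0,0,0,0,0,0,-0.3]]]}}

```text
clock: 3.07
tcp_pos: [0.5858, -0.1742, 0.0036]
tool_rot: [3.14, 0.001, 1.512]
contact_force: [0.5, 0.3, 1.6]
width: 0.039
finger_force: 60.0
```

Request:
{"name": "move_arm", "arguments": {"increments": [[[0,0,0,0.02,0,0,-0.3],[0,0,0,0.05,0,0,-0.3],[0,0,0,0.08,0,0,-0.3],[0,0,0,0.11,0,0,-0.3],[0,0,0,0.14,0,0,-0.3]]]}}

```text
clock: 3.48
tcp_pos: [0.5904, -0.0892, 0.0032]
tool_rot: [3.141, 0.001, 1.512]
contact_force: [-0.1, -0.8, 2.4]
width: 0.0394
finger_force: 60.1
```

Request:
{"name": "move_arm", "arguments": {"increments": [[[0,0,0,0.03,0,0,-0.3],[0,0,0,0.06,0,0,-0.3],[0,0,0,0.09,0,0,-0.3],[0,0,0,0.11,0,0,-0.3],[0,0,0,0.12,0,0,-0.3]]]}}

```text
clock: 3.9
tcp_pos: [0.5944, -0.0155, 0.0032]
tool_rot: [3.141, -0.0, 1.516]
contact_force: [-0.2, -2.0, 2.2]
width: 0.039
finger_force: 60.1
```

Run:
```python
from h import *
s=get_state();print(s['tcp_pos'],s['tool_rot'],s['width'],s['finger_force'],s['contact_force'])
b=save('top','t1.png')[:,:,::-1]
cv2.imwrite('pics/crop3.png',cv2.resize(b[140:250,180:360],None,fx=4.4,fy=4.4,interpolation=cv2.INTER_CUBIC))
```

```text
[ 0.59444426 -0.01547137  0.00321778] [ 3.14083996e+00 -4.12614661e-04  1.51551802e+00] 0.03904278329495584 60.065510272979736 [-0.18908578 -1.96595878  2.20376973]
```

View pics/crop3.png

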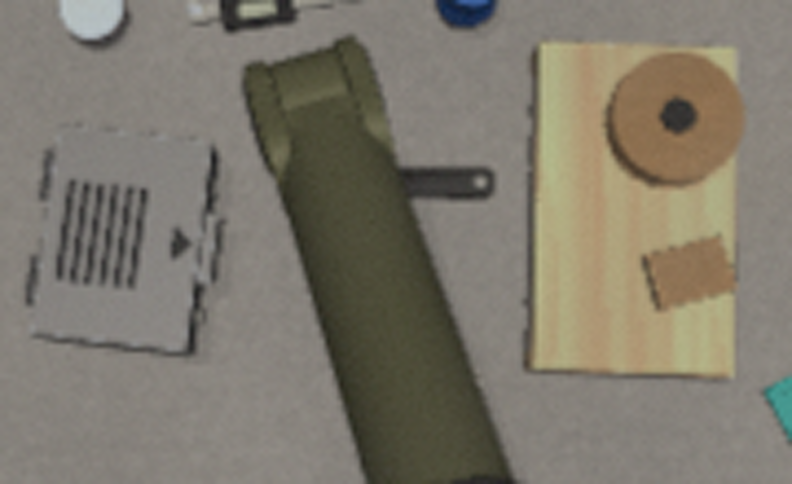

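The top crop shows the black handle fully out: it spans columns 400–494 at row 182, and the riser's front edge is at column about 533. I release it and rise.

Request:
{"name": "move_arm", "arguments": {"increments": [[[0,0,0,0,0,0,0],[0,0,0,0,0,0,0.2],[0,0,0,0,0,0,0.4],[0,0,0,0,0,0,0.4],[0,0,0,0,0,0,0.4]]]}}

```text
clock: 4.37
tcp_pos: [0.5939, -0.0192, 0.0023]
tool_rot: [-3.141, 0.0, 1.511]
contact_force: [0.0, 0.3, 0.7]
width: 0.0599
finger_force: 0.0
```

Request:
{"name": "move_arm", "arguments": {"increments": [[[0,0,0,0,0,-0.03,0.4],[0,0,0,0,0,-0.08,0.4],[0,0,0,0,0,-0.13,0.4],[0,0,0,-0.05,0,-0.17,0.4],[0,0,0,-0.15,0,-0.19,0.4]]]}}

```text
clock: 4.78
tcp_pos: [0.593, -0.0844, 0.1176]
tool_rot: [3.134, -0.002, 1.521]
contact_force: [0.9, 0.1, 0.7]
width: 0.06
finger_force: 0.0
```

Request:
{"name": "move_arm", "arguments": {"increments": [[[0,0,0,-0.1,0,0,0.4],[0,0,0,-0.1,0,0,0.4],[0,0,0,-0.1,0,0,0.4],[0,0,0,-0.1,0,0,0.4],[0,0,0,-0.1,0,0,0.4]]]}}

```text
clock: 5.2
tcp_pos: [0.5865, -0.1477, 0.1127]
tool_rot: [-3.141, -0.001, 1.513]
contact_force: [0.3, 0.3, -0.0]
width: 0.0601
finger_force: 0.0
```

Run:
```python
from h import *
s=get_state();print(s['tcp_pos'],s['tool_rot'],s['width'])
im=save('wrist','w1.png')[:,:,::-1]
b=save('scene','s1.png')[:,:,::-1]
h=cv2.resize(b[150:270,180:340],(400,300),interpolation=cv2.INTER_CUBIC)
cv2.imwrite('pics/v1.png',np.hstack([cv2.resize(im,(400,300)),h]))
```

```text
[ 0.58649991 -0.14765563  0.11265853] [-3.14124479e+00 -1.16454451e-03  1.51308931e+00] 0.06009340258835532
```

View pics/v1.png

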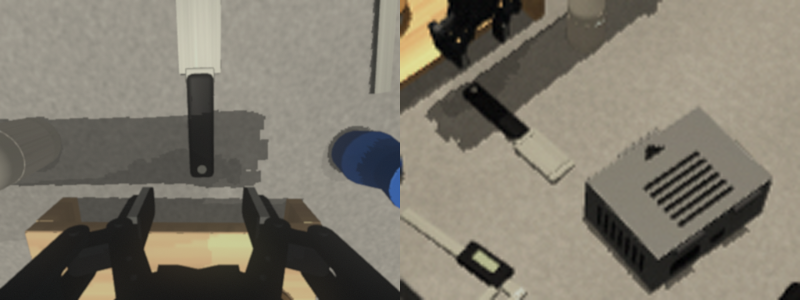

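The wrist view (left half) shows the scraper lying flat and released, handle from (200,73) to (202,178), blade pointing away. The scene view (right half) confirms it lies on the open bench between riser and box.

Run:
```python
from h import *
im=cv2.imread('pics/w1.png')
m=np.zeros(im.shape[:2],np.uint8);r=(slice(85,240),slice(225,290));m[r]=(im[r].max(2)<52)*255
cs,_=cv2.findContours(m,0,1);k=max(cs,key=cv2.contourArea);x,y,w,h=cv2.boundingRect(k);print(x,y,w,h,im[120,257],im[200,235])
k=k.reshape(-1,2)
P=[]
for v in range(y+6,y+h-8,6):
    u=np.nonzero(m[v])[0];P.append(wray(((u.min()+u.max())/2,v),.017))
P=np.array(P);c=np.polyfit(P[:,1],P[:,0],1);print('yaw',90-np.degrees(np.arctan(c[0])))
e=wray((258,y+h-.5),.012);f=wray((256,y-.5),.016);print('end',e,'front',f,np.linalg.norm((e-f)[:2]))
mid=(e+f)/2;mid[0]=np.polyval(c,mid[1]);print('origin',mid)
```

```text
240 96 34 131 [58 62 63] [77 82 84]
yaw 88.14436494984038
end [ 0.59072715 -0.17753763  0.012     ] front [ 0.59495218 -0.06449584  0.016     ] 0.11312072003319565
origin [ 0.59268817 -0.12101673  0.014     ]
```

Run:
```python
from h import *
plan([((.592,-.131,.04),down(88)),((.592,-.131,.003),down(88))])
```

```text
[-0.0, -0.002, -0.04] [0.0264, 0.0073, 0.1213]
[0.0, 0.0, 0.0] [0.0, -0.0, 0.0617]
```

Request:
{"name": "move_arm", "arguments": {"increments": [[[0,0,-0.04,0.026,0.007,0.06,0.4],[0,0,-0.04,0.026,0.007,0.1,0.4],[0,0,-0.04,0.026,0.007,0.12,0.4],[0,0,-0.04,0.026,0.007,0.12,0.4],[0,0,-0.04,0.026,0.007,0.12,0.4]]], "squeeze": 110}}

```text
clock: 5.72
tcp_pos: [0.5916, -0.133, 0.0408]
tool_rot: [-3.141, -0.0, 1.534]
contact_force: [-0.1, -0.3, 1.2]
width: 0.0598
finger_force: 0.0
```

Request:
{"name": "move_arm", "arguments": {"increments": [[[0,0,0,0,0,0.03,0.4],[0,0,0,0,0,0.05,0.4],[0,0,0,0,0,0.06,0.4],[0,0,0,0,0,0.062,0.4],[0,0,0,0,0,0.062,0.2]]]}}

```text
clock: 6.13
tcp_pos: [0.5917, -0.1337, 0.0038]
tool_rot: [-3.141, 0.0, 1.533]
contact_force: [0.2, -0.4, 0.4]
width: 0.0515
finger_force: 0.0
```

Request:
{"name": "move_arm", "arguments": {"increments": [[[0,0,0,0,0,0,0],[0,0,0,0,0,0,-0.3],[0,0,0,0,0,0,-0.6],[0,0,0,0,0,0,-0.6],[0,0,0,0,0,0,-0.6]]]}}

```text
clock: 6.55
tcp_pos: [0.5927, -0.1337, 0.0051]
tool_rot: [3.14, 0.001, 1.533]
contact_force: [-0.2, -0.7, 6.9]
width: 0.0248
finger_force: 109.1
```

Run:
```python
from h import *
a=np.array([np.cos(np.radians(82.7)),np.sin(np.radians(82.7)),0]);N=np.array([.527,.0905,0])
p,r=cur()
pre=N-a*.187
print(pre,p,get_state()['tool_rot'])
plan([(p+[0,0,.095],r),(pre+[0,0,.1],down(82.7)),(pre+[0,0,.0802],down(82.7))])
```

```text
[ 0.50323892 -0.09498426  0.        ] [ 0.59265441 -0.13371384  0.00506882] [3.13968853e+00 7.64506217e-04 1.53346967e+00]
[0.0, 0.0, 0.0] [-0.0001, 0.0003, -0.1583]
[0.004, 0.001, 0.172] [0.0589, -0.1513, -0.0002]
[0.0, 0.0, 0.0] [0.0, -0.0, 0.033]
```

Request:
{"name": "move_arm", "arguments": {"increments": [[[0,0,0,0,0,-0.02,-0.6],[0,0,0,0,0,-0.06,-0.6],[0,0,0,0,0,-0.1,-0.6],[0,0,0,0,0,-0.14,-0.6],[0,0,0,0,0,-0.158,-0.6]]]}}

```text
clock: 6.97
tcp_pos: [0.5933, -0.1336, 0.1022]
tool_rot: [3.137, 0.001, 1.534]
contact_force: [0.7, -0.0, -0.5]
width: 0.0251
finger_force: 108.5
```

Request:
{"name": "move_arm", "arguments": {"increments": [[[0,0,0.05,0.015,-0.04,0,-0.6],[0,0,0.09,0.03,-0.08,0,-0.6],[0,0,0.14,0.045,-0.12,0,-0.6],[0,0,0.172,0.055,-0.143,0,-0.6],[0,0,0.172,0.059,-0.151,0,-0.6]]]}}

```text
clock: 7.38
tcp_pos: [0.4997, -0.0937, 0.0979]
tool_rot: [-3.139, 0.001, 1.444]
contact_force: [-0.2, -0.5, -2.0]
width: 0.0254
finger_force: 108.6
```

Request:
{"name": "move_arm", "arguments": {"increments": [[[0,0,0,0,0,0.01,-0.6],[0,0,0,0,0,0.02,-0.6],[0,0,0,0,0,0.03,-0.6],[0,0,0,0,0,0.033,-0.6],[0,0,0,0,0,0.033,-0.6]]]}}

```text
clock: 7.8
tcp_pos: [0.5023, -0.0948, 0.0775]
tool_rot: [-3.14, -0.001, 1.443]
contact_force: [1.0, 1.0, -1.5]
width: 0.0253
finger_force: 108.6
```

Run:
```python
from h import *
s=get_state();print(s['tcp_pos'],s['tool_rot'],s['width'],s['finger_force'],s['contact_force'])
t=save('top','t2.png')[:,:,::-1];c=save('scene','s2.png')[:,:,::-1];w=save('wrist','w2.png')[:,:,::-1]
A=cv2.resize(t[150:240,180:300],(400,300),interpolation=cv2.INTER_CUBIC)
B=cv2.resize(c[150:270,180:340],(400,300),interpolation=cv2.INTER_CUBIC)
cv2.imwrite('pics/v2.png',np.vstack([np.hstack([A,B]),np.hstack([cv2.resize(w,(400,300)),A*0])]))
```

```text
[ 0.50234879 -0.09477953  0.07745421] [-3.13976013e+00 -9.85214159e-04  1.44315976e+00] 0.025258629358527858 108.6109721660614 [ 1.02207714  0.96284822 -1.45504464]
```

View pics/v2.png

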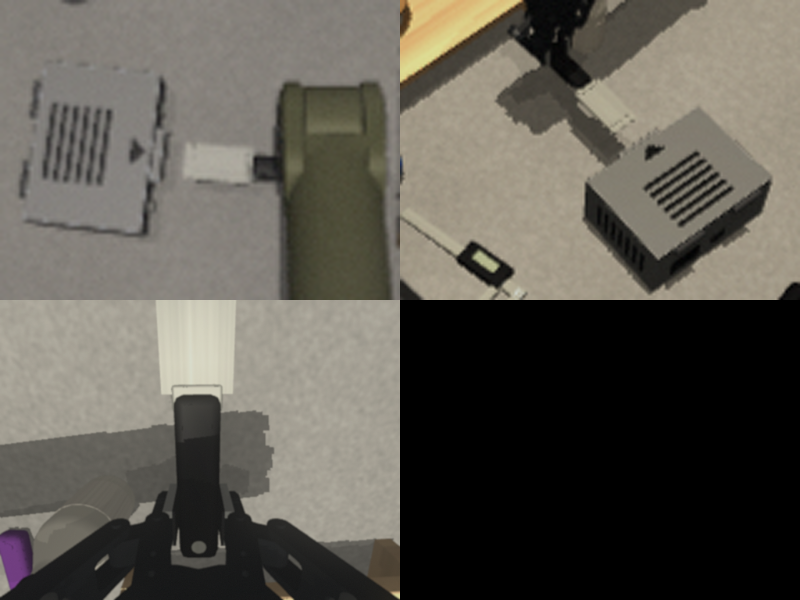

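Top crop (upper left) shows the blade tip at (184,161), aimed at the box's arrow at (138,150). The scene crop (upper right) shows it at about (627,133), just short of the notch side. The wrist view shows the scraper straight in the grip.

Run:
```python
from h import *
t=cv2.imread('pics/t2.png');c=cv2.imread('pics/s2.png')
def big(im,y0,y1,x0,x1,mn):
    m=np.zeros(im.shape[:2],np.uint8);r=im[y0:y1,x0:x1];m[y0:y1,x0:x1]=(r.min(2)>mn)*255
    cs,_=cv2.findContours(m,0,1);k=max(cs,key=cv2.contourArea);return cv2.minAreaRect(k),cv2.boxPoints(cv2.minAreaRect(k)).tolist(),cv2.contourArea(k)
print(t[198,245],t[185,245],c[190,262],c[180,275])
kt=big(t,185,212,228,262,142);ks=big(c,178,215,245,280,135);print(kt,ks)
p,r=cur();print('exp tip',p+r.apply([.150,0,-.004]),proj('top',p+r.apply([.15,0,-.0055])),proj('scene',p+r.apply([.15,0,-.0055])))
print('exp ctr blade',proj('top',p+r.apply([.11,0,-.0055])),proj('scene',p+r.apply([.11,0,-.0055])))
```

```text
[160 170 174] [124 129 134] [147 170 176] [137 153 163]
(((244.75173950195312, 198.47930908203125), (19.847871780395508, 10.297639846801758), 4.763641834259033), [[234.43450927734375, 202.78619384765625], [235.2896728515625, 192.52413940429688], [255.0689697265625, 194.17242431640625], [254.21380615234375, 204.43447875976562]], 159.0) (((265.0, 191.5), (27.0, 28.0), 90.0), [[251.0, 178.0], [279.0, 178.0], [279.0, 205.0], [251.0, 205.0]], 355.0)
exp tip [0.52192943 0.05404358 0.08260895] [234.70770047 196.80444588] [269.03230496 200.0264532 ]
exp ctr blade [244.83887507 197.83435957] [261.16422957 192.19390762]
```

Run:
```python
from h import *
c=cv2.imread('pics/s2.png');b=cv2.imread('pics/s0.png')
d=cv2.absdiff(c,b).sum(2)[175:215,240:285]
m=np.zeros(c.shape[:2],np.uint8)
m[175:215,240:285]=((c[175:215,240:285,1]>161)&(d>18))*255
cs,_=cv2.findContours(m,0,1);k=max(cs,key=cv2.contourArea);print(cv2.contourArea(k),cv2.boxPoints(cv2.minAreaRect(k)))
for y in range(178,212):print(''.join('#' if v else '.' for v in m[y,245:285]))
p,r=cur()
for x,yy in [(.15,.021),(.15,-.021),(.07,.021),(.07,-.021)]:print(proj('scene',p+r.apply([x,yy,-.0055])))
```

```text
164.0 [[251.50003 187.5    ]
 [258.50003 180.5    ]
 [274.50003 196.5    ]
 [267.50003 203.5    ]]
........................................
........................................
........................................
........................................
..............#.........................
............#.##........................
..........#..####.......................
.........#..######......................
......##..##########....................
.........############...................
.......##############...................
........###############.................
.........###############................
..........##############................
...........##############...............
............##############..............
.............###############............
..............###########..##...........
...............#########...###..........
................###########..#..........
.................####...###.............
..................#...###...............
.....................##.................
....................###.................
........................................
........................................
........................................
........................................
........................................
........................................
........................................
........................................
........................................
........................................
[264.11468335 203.35307298]
[273.897618   196.73521856]
[248.59730599 187.71196568]
[258.31325026 181.41097323]
```

Request:
{"name": "move_arm", "arguments": {"increments": [[[0,0,0,0,0.003,-0.005,-0.6],[0,0,0,0.005,0.003,-0.005,-0.6],[0,0,0,0.015,0.003,-0.005,-0.6],[0,0,0,0.025,0.003,-0.005,-0.6],[0,0,0,0.03,0.003,-0.005,-0.6]]]}}

```text
clock: 8.37
tcp_pos: [0.5067, -0.0756, 0.0818]
tool_rot: [3.141, -0.0, 1.445]
contact_force: [0.0, -0.1, -1.4]
width: 0.0252
finger_force: 108.6
```

Run:
```python
from h import *
s=get_state();p,r=cur();print(s['tcp_pos'],s['contact_force'],s['tool_rot'],'tip',p+r.apply([.15,0,-.004]))
```

```text
[ 0.50674181 -0.07555184  0.08181126] [ 0.03645581 -0.14036408 -1.43222596] [ 3.14136240e+00 -4.47489427e-04  1.44475609e+00] tip [0.52559668 0.0732566  0.08587838]
```

Request:
{"name": "move_arm", "arguments": {"increments": [[[0,0,0,0,0,0.002,-0.6],[0,0,0,0.008,0,0.002,-0.6],[0,0,0,0.016,0,0.002,-0.6],[0,0,0,0.024,0,0.002,-0.6],[0,0,0,0.032,0,0.002,-0.6]]]}}

```text
clock: 8.78
tcp_pos: [0.5091, -0.0575, 0.0805]
tool_rot: [3.142, 0.0, 1.443]
contact_force: [0.8, 0.2, -0.8]
width: 0.025
finger_force: 108.6
```

Request:
{"name": "move_arm", "arguments": {"increments": [[[0,0,0,0.004,0,0,-0.6],[0,0,0,0.008,0,0,-0.6],[0,0,0,0.014,0,0,-0.6],[0,0,0,0.02,0,0,-0.6],[0,0,0,0.02,0,0,-0.6]]]}}

```text
clock: 9.2
tcp_pos: [0.5106, -0.0452, 0.0805]
tool_rot: [3.141, -0.0, 1.444]
contact_force: [-1.1, 0.2, -0.8]
width: 0.025
finger_force: 108.6
```

Request:
{"name": "move_arm", "arguments": {"increments": [[[0,0,0,0.012,0,0,-0.6],[0,0,0,0.024,0,0,-0.6],[0,0,0,0.036,0,0,-0.6],[0,0,0,0.048,0,0,-0.6],[0,0,0,0.06,0,0,-0.6]]]}}

```text
clock: 9.62
tcp_pos: [0.5152, -0.0094, 0.0805]
tool_rot: [3.141, -0.0, 1.444]
contact_force: [-0.6, 0.1, -1.1]
width: 0.0249
finger_force: 108.6
```

Request:
{"name": "move_arm", "arguments": {"increments": [[[0,0,0,0,0,0,-0.6],[0,0,0,0,0,0,-0.6],[0,0,0,0,0,0,-0.6],[0,0,0,0,0,0,-0.6],[0,0,0,0,0,0,-0.6]]]}}

```text
clock: 10.03
tcp_pos: [0.5151, -0.011, 0.0804]
tool_rot: [-3.141, 0.0, 1.442]
contact_force: [0.3, 0.9, -1.5]
width: 0.025
finger_force: 108.6
```

Run:
```python
from h import *
s=get_state();p,r=cur();t=p+r.apply([.15,0,-.004])
a=np.array([np.cos(np.radians(82.7)),np.sin(np.radians(82.7)),0]);N=np.array([.527,.0905,.084])
F=N-a*.012;F[2]=.080
print(p,s['contact_force'],'depth',(t-N)@a,'tip',t)
# rotate about fulcrum contact: blade underside over the sill's outer edge
rel=r.inv().apply(F-p);print('fulcrum in tool',rel)
rel[2]=-.004+.0015  # blade underside, tool z
rel[1]=0
for ang in (4,8,12,16,20):
    rr=r*R.from_rotvec([0,ang,0],degrees=True)
    q=F-rr.apply(rel)
    tt=q+rr.apply([.15,0,-.004]);print(ang,'tip',np.round(tt,3),'row:')
    plan([(q,rr)],(p,r))
```

```text
[ 0.51505032 -0.01102315  0.08041499] [ 0.26767027  0.8885728  -1.48677625] depth 0.047782526184117685 tip [0.53424454 0.13774495 0.08436911]
fulcrum in tool [ 0.09021777 -0.00112838  0.00038751]
4 tip [0.533 0.138 0.086] row:
[0.0, 0.133, 0.0] [0.0007, -0.0019, 0.0153]
8 tip [0.533 0.137 0.09 ] row:
[0.0, 0.267, -0.0] [0.002, -0.0019, 0.0257]
12 tip [0.533 0.136 0.094] row:
[-0.0, 0.4, 0.0] [0.0042, -0.0019, 0.036]
16 tip [0.533 0.135 0.098] row:
[-0.0, 0.533, 0.0] [0.007, -0.0019, 0.0461]
20 tip [0.533 0.134 0.102] row:
[-0.0, 0.667, -0.0] [0.0105, -0.0019, 0.056]
```

Request:
{"name": "move_arm", "arguments": {"increments": [[[0,0.07,0,0,0,0.009,-0.6],[0,0.133,0,0.001,0,0.0155,-0.6],[0,0.23,0,0.002,0,0.024,-0.6],[0,0.32,0,0.003,0,0.031,-0.6],[0,0.4,0,0.004,0,0.037,-0.6]]], "squeeze": 120}}

```text
clock: 10.45
tcp_pos: [0.5159, -0.0074, 0.059]
tool_rot: [3.141, -0.212, 1.444]
contact_force: [0.7, 1.2, -0.6]
width: 0.0251
finger_force: 121.9
```

```bash
cat > lev.py <<'E'
from h import *
s=get_state();p,r=cur();t=p+r.apply([.15,0,-.004])
print(p,s['tool_rot'],s['contact_force'],s['moment'],s['width'],'tip',t)
E
python3 lev.py
python3 - <<'E'
from h import *
a=np.array([np.cos(np.radians(82.7)),np.sin(np.radians(82.7)),0])
# chained rows from 12deg pose to 15/18/20 about the fulcrum
rel=np.array([.0902,0,-.0025]);r0=R.from_euler('z',82.7,degrees=True)*R.from_euler('x',180,degrees=True)
def pose(g):
    rr=r0*R.from_rotvec([0,g,0],degrees=True);return (-rr.apply(rel),rr)
for g in (14,16,18,20): plan([pose(g)],pose(12))
E
```

```text
[ 0.51586228 -0.00739941  0.05897352] [ 3.1405669  -0.21228411  1.44398058] [ 0.69199057  1.1887824  -0.62900563] [-0.30993673  0.05004316 -0.0075083 ] 0.02509712996928873 tip [0.53429716 0.13722043 0.09448772]
[0.0, 0.067, 0.0] [0.0002, -0.0, 0.0052]
[0.0, 0.133, 0.0] [0.0007, 0.0, 0.0105]
[0.0, 0.2, 0.0] [0.0013, -0.0, 0.0157]
[0.0, 0.267, 0.0] [0.002, 0.0, 0.0209]
```

Request:
{"name": "move_arm", "arguments": {"increments": [[[0,0.067,0,0,0,0.0065,-0.6],[0,0.133,0,0,0,0.013,-0.6],[0,0.2,0,0.001,0,0.018,-0.6],[0,0.267,0,0.002,0,0.024,-0.6],[0,0.267,0,0.002,0,0.024,-0.6]]]}}

```text
clock: 10.87
tcp_pos: [0.5159, -0.0056, 0.044]
tool_rot: [-3.141, -0.351, 1.439]
contact_force: [-1.9, -1.3, 3.6]
width: 0.0245
finger_force: 122.5
```

Request:
{"name": "move_arm", "arguments": {"increments": [[[0,0,0,0,0,0.001,-0.6],[0,0,0,0,0,0.001,-0.6],[0,0,0,0,0,0.001,-0.6],[0,0,0,0,0,0.001,-0.6],[0,0,0,0,0,0.001,-0.6]]]}}

```text
clock: 11.28
tcp_pos: [0.5166, -0.0046, 0.0443]
tool_rot: [3.14, -0.347, 1.443]
contact_force: [-0.4, -4.9, 2.7]
width: 0.0246
finger_force: 122.7
```

```bash
python3 lev.py
python3 - <<'E'
from h import *
t=save('top','t3.png')[:,:,::-1];c=save('scene','s3.png')[:,:,::-1]
A=cv2.resize(t[150:240,180:300],(400,300),interpolation=cv2.INTER_CUBIC)
B=cv2.resize(c[150:270,180:340],(400,300),interpolation=cv2.INTER_CUBIC)
cv2.imwrite('pics/v3.png',np.hstack([A,B]))
E
```

```text
[ 0.51662192 -0.004561    0.04427513] [ 3.13982261 -0.34749919  1.44349885] [-0.35893863 -4.89326953  2.74465895] [-0.75512616  0.11364713 -0.00631234] 0.024585558148128253 tip [0.5343468  0.13398167 0.09911816]
```

View pics/v3.png

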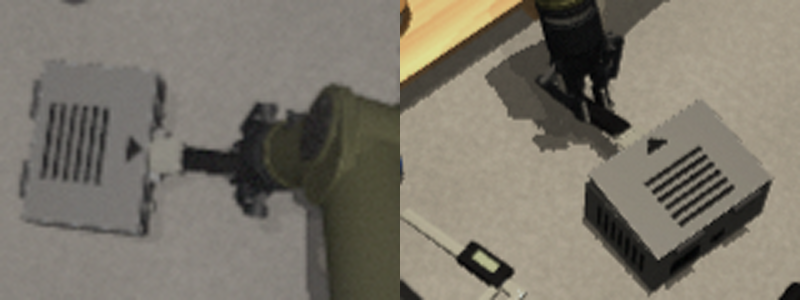

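Both crops show the blade through the notch and pitched up. In the scene crop the arrow has moved from (653,152) to (655,146), so the cover has lifted. I measure by how much from the arrow's shift.

```bash
cat > ang.py <<'E'
from h import *
a=np.array([np.cos(np.radians(82.7)),np.sin(np.radians(82.7)),0]);C=np.array([.536,.160,0])
H=C+a*.07+np.array([0,0,.088])
def at(u,v,th,h=.004): # u: dist from hinge, v lateral
    y=np.array([-a[1],a[0],0]);return H+y*v-a*(u*np.cos(th)+h*np.sin(th)*-1*-1*-1)+np.array([0,0,u*np.sin(th)+h*np.cos(th)])
def meas(img):
    s0=cv2.imread('pics/s0.png');s1=cv2.imread(img)
    p0=proj('scene',at(122,0,0) if 0 else at(.122,0,0)); u,v=int(p0[0]),int(p0[1])
    T=cv2.resize(s0[v-8:v+9,u-8:u+9],None,fx=8,fy=8,interpolation=cv2.INTER_CUBIC)
    S=cv2.resize(s1[v-20:v+21,u-20:u+21],None,fx=8,fy=8,interpolation=cv2.INTER_CUBIC)
    m=cv2.matchTemplate(S,T,cv2.TM_CCOEFF_NORMED);_,sc,_,l=cv2.minMaxLoc(m)
    d=np.array(l)/8-12
    ths=np.linspace(0,.5,251);e=[np.linalg.norm(proj('scene',at(.122,0,t))-p0-d) for t in ths]
    print('shift',d,'score',sc,'theta',ths[np.argmin(e)],min(e))
if __name__=='__main__':
    import sys;meas(sys.argv[1])
E
python3 ang.py pics/s2.png; python3 ang.py pics/s3.png
```

```text
shift [0. 0.] score 0.9984520077705383 theta 0.0 0.0
shift [ 1.    -2.625] score 0.9544079899787903 theta 0.148 0.1997824849693586
```

The cover is at about 0.15 rad, out of its catches, with the blade still bearing on the sill. Now I plan the opening arc.

Run:
```python
from h import *
from ang import a,H
p,r=cur();p=p+0
rel=np.array([.15,0,-.005])
t=p+r.apply(rel);d=t-H;u=np.hypot(d@a,d[2]);phi=np.arctan2(d[2],-d@a);print(u,phi,t)
y0=82.7;g0=20.
lat=d-a*(d@a);lat[2]=0
def pose(ph):
    g=g0*max(0,(1.3-ph)/(1.3-phi));rr=down(y0,0)*R.from_rotvec([0,g,0],degrees=True)
    tip=H+lat-a*u*np.cos(ph)+np.array([0,0,u*np.sin(ph)]);return tip-rr.apply(rel),rr
phs=np.linspace(phi,1.70,26)
for k in range(0,25,5):
    print('call')
    for j in range(1,6): plan([pose(phs[k+j])],pose(phs[k]))
print(pose(phi)[0]-p,pose(1.7)[0])
```

```text
0.09712211466355651 0.12438595446316732 [0.53431348 0.13362879 0.1000495 ]
call
[0.0, -0.036, -0.0] [0.0048, 0.0, -0.0136]
[0.0, -0.071, -0.0] [0.0103, -0.0, -0.0269]
[-0.0, -0.107, 0.0] [0.0164, -0.0, -0.0398]
[0.0, -0.143, -0.0] [0.023, 0.0, -0.0523]
[0.0, -0.179, 0.0] [0.0303, -0.0, -0.0644]
call
[0.0, -0.036, -0.0] [0.0067, 0.0, -0.0123]
[-0.0, -0.071, 0.0] [0.0139, 0.0, -0.0242]
[0.0, -0.107, -0.0] [0.0216, 0.0, -0.0356]
[0.0, -0.143, -0.0] [0.0299, 0.0, -0.0465]
[-0.0, -0.179, 0.0] [0.0386, 0.0, -0.0568]
call
[0.0, -0.036, -0.0] [0.0082, 0.0, -0.0106]
[0.0, -0.071, -0.0] [0.0168, -0.0, -0.0207]
[0.0, -0.107, -0.0] [0.0258, -0.0, -0.0303]
[0.0, -0.143, -0.0] [0.0352, 0.0, -0.0392]
[0.0, -0.179, -0.0] [0.045, 0.0, -0.0476]
call
[-0.0, -0.036, 0.0] [0.0093, -0.0, -0.0087]
[0.0, -0.071, -0.0] [0.0189, -0.0, -0.0167]
[0.0, -0.107, 0.0] [0.0288, -0.0, -0.0242]
[0.0, -0.131, 0.0] [0.0388, -0.0, -0.0294]
[0.0, -0.131, 0.0] [0.0489, -0.0, -0.0309]
call
[0.0, 0.0, 0.0] [0.0101, -0.0, -0.0016]
[0.0, 0.0, 0.0] [0.0202, -0.0, -0.0025]
[0.0, 0.0, 0.0] [0.0304, -0.0, -0.0028]
[0.0, 0.0, 0.0] [0.0406, -0.0, -0.0024]
[0.0, 0.0, 0.0] [0.0508, -0.0, -0.0014]
[-3.29326889e-06  8.49542340e-05 -2.08934451e-04] [0.52908927 0.09284745 0.17931258]
```

Request:
{"name": "move_arm", "arguments": {"increments": [[[0,-0.036,0,0.005,0,-0.014,-0.6],[0,-0.07,0,0.01,0,-0.027,-0.6],[0,-0.107,0,0.016,0,-0.04,-0.6],[0,-0.143,0,0.023,0,-0.052,-0.6],[0,-0.18,0,0.03,0,-0.064,-0.6]]]}}

```text
clock: 11.8
tcp_pos: [0.5161, 0.0007, 0.087]
tool_rot: [-3.142, -0.252, 1.445]
contact_force: [-1.1, -1.5, -2.6]
width: 0.0247
finger_force: 121.8
```

Request:
{"name": "move_arm", "arguments": {"increments": [[[0,-0.036,0,0.007,0,-0.012,-0.6],[0,-0.07,0,0.014,0,-0.024,-0.6],[0,-0.107,0,0.022,0,-0.036,-0.6],[0,-0.143,0,0.03,0,-0.047,-0.6],[0,-0.18,0,0.039,0,-0.057,-0.6]]]}}

```text
clock: 12.22
tcp_pos: [0.5181, 0.0144, 0.1261]
tool_rot: [3.141, -0.158, 1.444]
contact_force: [-0.5, -2.6, -2.3]
width: 0.0249
finger_force: 121.8
```

```bash
python3 lev.py
```

```text
[0.51807447 0.0144489  0.12612277] [ 3.14135362 -0.15842962  1.44382282] [-0.52921676 -2.61732798 -2.32167867] [-0.82173741  0.14745539 -0.02255121] 0.02486798522239775 tip [0.53675061 0.16075204 0.15373782]
```

Forces are as expected, so I continue the arc.

Request:
{"name": "move_arm", "arguments": {"increments": [[[0,-0.036,0,0.008,0,-0.011,-0.6],[0,-0.07,0,0.017,0,-0.021,-0.6],[0,-0.107,0,0.026,0,-0.03,-0.6],[0,-0.143,0,0.035,0,-0.039,-0.6],[0,-0.18,0,0.045,0,-0.048,-0.6]]]}}

```text
clock: 12.63
tcp_pos: [0.521, 0.0364, 0.1589]
tool_rot: [3.141, -0.064, 1.443]
contact_force: [0.4, -1.6, -2.4]
width: 0.0245
finger_force: 121.9
```

Request:
{"name": "move_arm", "arguments": {"increments": [[[0,-0.036,0,0.009,0,-0.009,-0.6],[0,-0.07,0,0.019,0,-0.017,-0.6],[0,-0.107,0,0.029,0,-0.024,-0.6],[0,-0.13,0,0.039,0,-0.029,-0.6],[0,-0.13,0,0.049,0,-0.031,-0.6]]]}}

```text
clock: 13.05
tcp_pos: [0.5249, 0.0654, 0.1795]
tool_rot: [3.14, 0.002, 1.445]
contact_force: [0.7, -1.9, -1.8]
width: 0.0246
finger_force: 121.9
```

Request:
{"name": "move_arm", "arguments": {"increments": [[[0,0,0,0.01,0,-0.0015,-0.6],[0,0,0,0.02,0,-0.002,-0.6],[0,0,0,0.03,0,-0.002,-0.6],[0,0,0,0.04,0,-0.002,-0.6],[0,0,0,0.05,0,-0.001,-0.6]]]}}

```text
clock: 13.47
tcp_pos: [0.5285, 0.0939, 0.1789]
tool_rot: [-3.142, 0.001, 1.443]
contact_force: [1.8, -2.0, -0.9]
width: 0.0247
finger_force: 122.0
```

Request:
{"name": "move_arm", "arguments": {"increments": [[[0,0,0,0,0,0,-0.6],[0,0,0,0,0,0,-0.6],[0,0,0,0,0,0,-0.6],[0,0,0,0,0,0,-0.6],[0,0,0,0,0,0,-0.6]]]}}

```text
clock: 13.88
tcp_pos: [0.5283, 0.0932, 0.1788]
tool_rot: [-3.141, 0.002, 1.443]
contact_force: [-0.1, 0.1, -1.9]
width: 0.0248
finger_force: 122.0
```

```bash
python3 lev.py
```

```text
[0.52833277 0.09323303 0.17883247] [-3.14137789e+00  1.60668622e-03  1.44301309e+00] [-0.13510617  0.0628845  -1.94573841] [-0.06749781  0.00140089  0.0297472 ] 0.024761334147081378 tip [0.54744979 0.24201613 0.18259146]
```

Run:
```python
from h import *
p,r=cur();q=p+r.apply([-.19,0,0])
plan([(q,r),((.59,-.133,.09),down(88)),((.59,-.133,.02),down(88)),((.59,-.133,.0055),down(88))])
```

```text
[0.0, 0.0, 0.0] [-0.3167, 0.0, 0.0]
[-0.001, 0.003, -0.177] [-0.044, 0.15, 0.1486]
[0.0, 0.0, 0.0] [0.0, -0.0, 0.1167]
[0.0, 0.0, 0.0] [0.0, -0.0, 0.0242]
```

Request:
{"name": "move_arm", "arguments": {"increments": [[[0,0,0,-0.04,0,0,-0.6],[0,0,0,-0.1,0,0,-0.6],[0,0,0,-0.16,0,0,-0.6],[0,0,0,-0.22,0,0,-0.6],[0,0,0,-0.28,0,0,-0.6]]]}}

```text
clock: 14.3
tcp_pos: [0.5066, -0.075, 0.1794]
tool_rot: [3.141, 0.002, 1.443]
contact_force: [1.5, 0.1, -1.6]
width: 0.0244
finger_force: 122.0
```

Request:
{"name": "move_arm", "arguments": {"increments": [[[0,0,0,-0.037,0,0,-0.6],[0,0,-0.05,-0.05,0.04,0.02,-0.6],[0,0,-0.1,-0.06,0.09,0.06,-0.6],[0,0,-0.177,-0.07,0.13,0.11,-0.6],[0,0,-0.177,-0.08,0.15,0.148,-0.6]]]}}

```text
clock: 14.72
tcp_pos: [0.5922, -0.1337, 0.0887]
tool_rot: [3.14, 0.001, 1.536]
contact_force: [-0.5, 0.1, -1.4]
width: 0.0247
finger_force: 122.0
```

Request:
{"name": "move_arm", "arguments": {"increments": [[[0,0,0,0,0,0,-0.6],[0,0,0,0,0,0.03,-0.6],[0,0,0,0,0,0.06,-0.6],[0,0,0,0,0,0.09,-0.6],[0,0,0,0,0,0.115,-0.6]]]}}

```text
clock: 15.13
tcp_pos: [0.5898, -0.1324, 0.0215]
tool_rot: [-3.141, 0.002, 1.536]
contact_force: [-0.3, 1.2, -1.2]
width: 0.0249
finger_force: 122.0
```

```bash
python3 lev.py
python3 - <<'E'
from h import *
b=save('top','t4.png')[:,:,::-1];c=save('scene','s4.png')[:,:,::-1]
A=cv2.resize(b[130:250,180:340],(400,300),interpolation=cv2.INTER_CUBIC)
B=cv2.resize(c[150:270,180:340],(400,300),interpolation=cv2.INTER_CUBIC)
cv2.imwrite('pics/v4.png',np.hstack([A,B]))
E
```

```text
[ 0.5897666  -0.13236032  0.02154371] [-3.14136585e+00  1.74074280e-03  1.53576333e+00] [-0.29167294  1.23386445 -1.22734377] [-0.07883277  0.03054118 -0.01296686] 0.024862640809949987 tip [0.59502162 0.01755435 0.02528259]
```

View pics/v4.png

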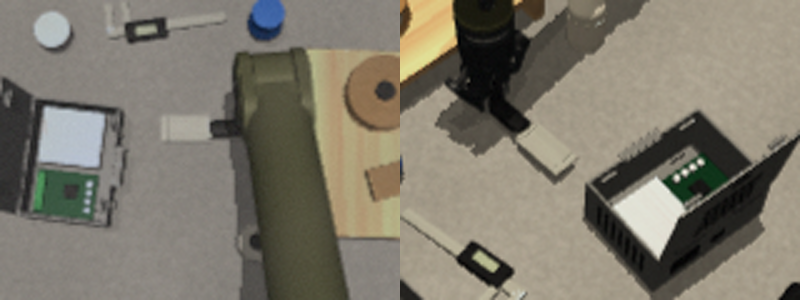

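The pictures show the box open, with the cover standing about upright by itself. The scraper is level just above the bench, and the caliper, vase, tin and bottle are where they were. I lower it, release and back away.

Request:
{"name": "move_arm", "arguments": {"increments": [[[0,0,0,0,0,0.01,-0.6],[0,0,0,0,0,0.018,-0.6],[0,0,0,0,0,0.024,-0.6],[0,0,0,0,0,0.026,-0.6],[0,0,0,0,0,0.026,-0.6]]], "squeeze": 40}}

```text
clock: 15.65
tcp_pos: [0.5902, -0.1326, 0.006]
tool_rot: [-3.141, 0.002, 1.536]
contact_force: [0.6, -0.2, -1.5]
width: 0.0242
finger_force: 122.0
```

Request:
{"name": "move_arm", "arguments": {"increments": [[[0,0,0,0,0,0,-0.2],[0,0,0,0,0,0,0.1],[0,0,0,0,0,0,0.4],[0,0,0,0,0,0,0.4],[0,0,0,0,0,0,0.4]]]}}

```text
clock: 16.07
tcp_pos: [0.5904, -0.1326, 0.0061]
tool_rot: [3.141, 0.002, 1.536]
contact_force: [0.7, -0.4, 0.2]
width: 0.0597
finger_force: 0.0
```

Request:
{"name": "move_arm", "arguments": {"increments": [[[0,0,0,0,0,-0.03,0.4],[0,0,0,0,0,-0.08,0.4],[0,0,0,0,0,-0.14,0.4],[0,0,0,0,0,-0.2,0.4],[0,0,0,0,0,-0.25,0.4]]]}}

```text
clock: 16.48
tcp_pos: [0.5907, -0.1322, 0.1586]
tool_rot: [3.14, 0.002, 1.536]
contact_force: [0.5, -0.0, -0.4]
width: 0.06
finger_force: 0.0
```

Request:
{"name": "move_arm", "arguments": {"increments": [[[0,0,0,0,0,0,0.4],[0,0,0,0,0,0,0.4],[0,0,0,0,0,0,0.4],[0,0,0,0,0,0,0.4],[0,0,0,0,0,0,0.4]]]}}

```text
clock: 16.9
tcp_pos: [0.5892, -0.1323, 0.1542]
tool_rot: [-3.139, 0.001, 1.536]
contact_force: [0.4, 0.1, -0.4]
width: 0.0598
finger_force: 0.0
```

Run:
```python
from h import *
c=save('scene','s5.png');s=get_state();print(s['tcp_pos'],s['width'],s['contact_force'])
im=save('wrist','w5.png')
m=(im[60:240,215:300].max(2)<52).astype(np.uint8)*255
cs,_=cv2.findContours(m,0,1);k=max(cs,key=cv2.contourArea);x,y,w,h=cv2.boundingRect(k);x+=215;y+=60
e=wray((x+w/2,y+h),.01);f=wray((x+w/2,y),.017);print('handle',x,y,w,h,e,f,np.linalg.norm((e-f)[:2]))
d=cv2.absdiff(c,cv2.cvtColor(cv2.imread('pics/s4.png'),cv2.COLOR_BGR2RGB)).sum(2)
print('cover region change',d[190:260,285:345].mean())
```

```text
[ 0.58932468 -0.13219827  0.15430438] 0.059923853133147145 [-0.0463235  -0.57667865 -0.94149858]
handle 241 113 28 109 [ 0.59083441 -0.17755442  0.01      ] [ 0.59463998 -0.06482476  0.017     ] 0.1127938829942702
cover region change 3.2861904761904763
```

The scraper lies flat with a handle length of 113 mm at bench height, the cover is unchanged and the gripper is free.

```bash
python3 -c "
from plant import *
print(hand_in())"
```

```text
the job is handed in; nothing more can be done
None
```

I handed the job in at about 17 s of the 54 s allowed: the scraper was drawn out, released and retaken by its handle, the cover was levered up with the blade (about 0.15 rad) and swung about upright on its own, and the scraper lies flat and released, with nothing else seen to have moved; the judge returned no verdict.

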